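Latch the reader's cover and hold a sample chamber flush on its sloped reading plate

TASK

First press the reader's sprung detector cover down by its ribbed thumb pad until the catch clicks and the cover stays shut by itself. Then pick up the small steel sample chamber and hold its flat underside flush against the sloped, spring-loaded reading plate, centred over the window with its long side up the slope, pushing gently so that the plate gives a few millimetres on its springs but does not reach its stop. Finish still gripping it and pressing there while the reading is taken, and leave the other things on the table alone.

Things in the scene. Friction and masses are not known exactly. Their poses are not given: they have to be found in the camera images.
- reader: The reader, fixed to the table: base plate 112 x 196 x 10 mm; origin at the centre of its underside, x to its back, y to its left, z up. Left half (y = +47 mm): grey detector housing 96 x 88 mm, rim 65 mm above the table, hinged cover. Right half (y = -47 mm): black stage slab 64 mm wide, 92 mm long, sloping up from front to back at a clamped tilt that varies (20 to 36 degrees).
- cover (a joint): Hinge of the housing's cover: 0 rad = shut (stop), grows as the front edge rises. It starts ajar (0.4 to 0.65). A spring of 0.6 N m/rad lifts it towards 0.5 rad, so it springs up unless latched. In the last 0.08 rad a nose on its front lip snaps under a sprung ball in the housing's front wall; this takes about 8 N on the thumb pad.
- cover_pad (a point): Centre of the top of the ribbed black thumb pad (24 x 32 mm) at the front of the cover, 87 mm in front of the hinge axis and 8 mm above it when shut. The frame turns with the cover: z axis normal to the cover, -x axis towards its front edge, which lies 18.5 mm beyond this point.
- cover_hinge (a point): Point on the cover's hinge axis, above the housing's back wall, 67 mm above the table, in the middle of the cover's width; turns with the cover, axes as those of cover_pad; the hinge axis is the y axis (level).
- plate_face (a point): Centre of the top face and of the 16 mm window of the reading plate: flat steel, 66 mm (up the slope) x 36 mm (across), standing 9.5 mm proud of the sloped black stage. z axis: normal, out of the face; x axis: up the slope; y axis: level, to the left across the face. The point moves with the plate.
- plate (a joint): How far the reading plate is pushed in along its normal: 0 m at rest, stop at 0.008 m; it starts at rest. The springs push back with 3 N at the start and 1.5 N more for each mm.
- chamber_centre (a point): Steel sample chamber, about 65 g, lying flat right of the reader: plate 28 x 56 x 4 mm, with a round well on top in its middle (24 mm across, 4 to 13 mm above the underside). Point at its centre, 6.5 mm above the underside; x axis along the 28 mm side, y axis along the 56 mm side, z up. The well has flats across x: grip it 24 mm wide along x, tips just above the plate.
- dish_b: Clear round dish, 35 mm across, 9 mm high, a bystander; origin at the centre of its underside.
- lens_tube: Black threaded lens tube, 31 mm across, 18 mm high, a bystander; origin at the centre of its underside.
- oil_bottle: Small glass bottle with a black cap, 28 mm across, 66 mm high, a bystander behind the work; origin at the centre of its underside.
- marker: White pen, 133 mm long, a bystander in front of the big microscope, which is an obstacle over 0.5 m tall: its foot fills y = -0.18 to -0.42 m from x = 0.48 m to the back, a focus knob sticks out of its left side to y = -0.165 at x = 0.60 to 0.68, and its stage and camera box (with cables) overhang the table behind x = 0.70. Swing the arm past it drawn in.

How it is judged:
By the outcome, as a careful person would: the job done as asked, in the order asked, and still so for the second after the job is handed in, while the arm keeps its last pose, push and grip.
It also fails if it takes over 58 s, if anything falls off the work surface, if the arm or the gripper's body presses on something with over 40 N, if the wrist force passes 120 N, or if a joint passes its speed limit or range.

ROBOT

A 7-joint arm with a two-finger parallel gripper is mounted at the origin on a cart in front of the work surface, level with it; the furniture and walls round the work are solid. World frame = base frame: x ahead of the robot, y to its left, z up, the work surface at z = 0. Lengths are in mm, angles in rad, forces in N, time in s.
With the tool pointing down it reaches from about 375 to 925 mm from the base axis. Payload 3.1 kg.
Tool frame: the origin (TCP) lies on the centre line of the jaws, within the pads' length; the fingertips stand 19 mm ahead of it and the grasp point (between the pads) is the TCP; z points along the fingers, y is the line along which they close (so a half turn about z gives the same grasp; the last joint's range is limited). The gripper opens to 85 mm and grips with 20 to 120 N. Pads are 22 mm wide; open, the fingers measure 114 mm over their backs; the gripper's body (76 mm by 85 mm) begins 54 mm behind the grasp point. The pads swing forward as they close: fully open they stand 13 mm farther back than shut.
Start: joints at [1.169, 0.383, 0.044, 1.598, -0.018, 1.161, -0.05], TCP at [194.466, -620.231, 250.269] pointing down, gripper open.
Joint ranges: [-2.61, 2.61], [-0.41, 2.15], [-1.48, 1.57], [0, 2.5], [-1.57, 4.71], [0.05, 1.97], [-2.85, 2.85]. Speed limits (rad/s): [2.79, 2.79, 3.14, 3.14, 3.14, 3.14, 3.14].

INTERFACE

Orientations are given as a rotation vector (axis times angle).
In Python, from station import env, kinematics, cams, order, nets gives the robot as it stands. The module is installed in compiled form; this text tells all that it offers. Calls block until the motion is done:
- env.reach(position, orientation): joint-space move of the TCP to a pose.
- env.move_l(position, attitude=None, v=150, f_stop=None): straight line of the TCP; attitude=None keeps the orientation; v is the mean speed in mm/s. With f_stop (N) it stops when the force on the tool has changed by that much, and returns True; else False.
- env.movej(angles): joint-space move.
- env.release() and env.gripper_close(squeeze=None): open the fingers fully, or close them until they stop; squeeze is the grip in N (None keeps the last).
- env.sleep(seconds).
- kinematics.inverse_kinematics(position, orientation): joint angles nearest the present ones, or None.
- cams.camera(name): name is "side" or "top"; returns the picture (480x640x3 uint8, red, green, blue); there is no depth.
- cams.camera_model(name): a dict with "fx", "fy", "cx", "cy" (pixels), "rvec" (rotation vector, rad) and "tvec" (3), from world to camera coordinates, as OpenCV has them. Camera axes: x right, y down, z forward; pixel columns grow to the right and rows downward; lengths in mm; the calibration is good to about 2 mm. A picture is of the moment at which its call begins. camera_model takes no time and is no camera call.
A pose or a line that the arm cannot do raises env.PlanningError and nothing moves.
- order.sign_off(): hands the job in; it is judged then, once.
Trained networks look in the newest picture that a camera, given by its name, has taken for a name from the list of things; names that differ only in an ending like _2 or _b are one class to them, and where a whole thing is asked for, a point or a joint stands for the part that bears it (a point fixed in the world has none). Each returns a list of dicts, best first, with "conf" (0 to 1); they miss things now and then, are a little off and sometimes report something else, mostly with a low value. They report only what shows in the picture. A call takes as long as a camera call.
- nets.boxes_of(camera, label): "centre" ([row, column] in pixels, amid what is visible of it).
- nets.outline_of(camera, label): "pixels" (480x640 bool, what is visible of it) and "centre" ([row, column] in pixels, amid what is visible of it).
- nets.landmark_of(camera, label): "centre" ([row, column] in pixels: a listed point, or the origin of a listed thing).
Readings, each from a call of its own:
- env.get_time_s(): time.
- env.get_joint_positions(): joint angles.
- env.get_joint_velocities(): joint speeds.
- env.get_joint_efforts(): joint torques, N m.
- env.get_ee_pos(): TCP position.
- env.get_tcp_rot(): TCP orientation.
- env.get_contact_force(): force on the tool from outside, world axes, zero at the start.
- env.get_ft_torque(): the same for the moment, N m.
- env.get_gripper_width(): finger opening in mm.
- env.get_finger_force(): force on a finger pad.
Only numpy, scipy, OpenCV 4.12 (cv2) and the standard library are available. Lean on these libraries where they do the work, as an engineer would, in place of code of your own. Each camera call takes 0.05 s, during which the arm holds its last target. There are 200 camera calls.

## Working session

There is one attempt and no reset: what is moved stays moved. The work goes in short steps, each a Python script; the robot and the scene stay as the last script left them, time stands still between calls to the robot, and variables do not carry over. Pictures are saved under pics/ and viewed, at most 10 in all, crops included, and the job is handed in when it is done.

```bash
mkdir -p pics; cat > h.py <<'E'
import numpy as np, cv2
from station import env, kinematics, cams, order, nets
from scipy.spatial.transform import Rotation as R
def cam(n):
    m=cams.camera_model(n); K=np.array([[m['fx'],0,m['cx']],[0,m['fy'],m['cy']],[0,0,1.]])
    return K,cv2.Rodrigues(np.array(m['rvec'],float))[0],np.array(m['tvec'],float).ravel()
def ray(n,rc):
    K,Rm,t=cam(n); d=Rm.T@np.linalg.inv(K)@[rc[1],rc[0],1]; return -Rm.T@t,d/np.linalg.norm(d)
def onz(n,rc,z):
    o,d=ray(n,rc); return o+d*(z-o[2])/d[2]
def tri(a,b):
    (o1,d1),(o2,d2)=ray('top',a),ray('side',b)
    s=np.linalg.lstsq(np.c_[d1,-d2],o2-o1,rcond=None)[0]
    p,q=o1+d1*s[0],o2+d2*s[1]; return (p+q)/2,np.linalg.norm(p-q)
def proj(n,p):
    K,Rm,t=cam(n); q=K@(Rm@np.asarray(p,float)+t); return [q[1]/q[2],q[0]/q[2]]
def snap(n,f):
    im=cams.camera(n); cv2.imwrite(f'pics/{f}.png',im[:,:,::-1]); return im
E
python3 - <<'E'
from h import *
np.set_printoptions(precision=1,suppress=True)
snap('top','t0');snap('side','s0')
for c in('top','side'):
    print(c,'pos',-cam(c)[1].T@cam(c)[2],'fx',cam(c)[0][0,0])
L={}
for l in['reader','cover_pad','cover_hinge','plate_face','chamber_centre','dish_b','lens_tube','oil_bottle','marker']:
    for c in('top','side'):
        r=nets.landmark_of(c,l); L[l,c]=r
        print(l,c,[(np.array(x['centre']).round(1).tolist(),round(x['conf'],2)) for x in r[:2]])
    if L[l,'top'] and L[l,'side']: print('   tri',*tri(L[l,'top'][0]['centre'],L[l,'side'][0]['centre']))
r=nets.outline_of('top','chamber_centre')
if r: print(cv2.minAreaRect(np.argwhere(r[0]['pixels'])[:,::-1].astype(np.float32)),r[0]['conf'])
print(env.get_time_s(), R.from_rotvec(env.get_tcp_rot()).as_matrix(), env.get_ee_pos())
E
```

```text
top pos [ 404.8  -36.5 1005.3] fx 453.9865222752866
side pos [ 368.2 -734.7  584.9] fx 502.4719711243601
reader top [([238.3, 224.7], 0.7)]
reader side [([226.0, 296.4], 0.91), ([310.7, 304.6], 0.68)]
   tri [574.3 168.   -0. ] 9.315111315847295
cover_pad top [([247.7, 189.7], 0.56)]
cover_pad side [([172.6, 279.3], 0.9)]
   tri [543.8 213.7 109.6] 7.797580220956479
cover_hinge top [([213.4, 191.8], 0.89)]
cover_hinge side [([183.8, 309.7], 0.97), ([226.9, 295.7], 0.53)]
   tri [618.5 226.8  66.1] 3.0239481018254337
plate_face top [([243.1, 240.3], 0.78)]
plate_face side [([217.4, 296.9], 0.58)]
   tri [561.1 123.8  48.8] 0.8761412966626381
chamber_centre top [([266.9, 346.4], 0.74)]
chamber_centre side [([311.4, 306.9], 0.67)]
   tri [ 519.6 -106.2    1.7] 1.8508292202527374
dish_b top [([296.4, 365.2], 0.52)]
dish_b side [([339.3, 276.2], 0.61)]
   tri [ 456.  -148.5   -6. ] 2.584614034211964
lens_tube top [([289.2, 321.4], 0.46)]
lens_tube side [([293.2, 269.7], 0.59)]
   tri [467.6 -51.1  10.8] 0.7385363678852445
oil_bottle top [([200.6, 312.8], 0.72)]
oil_bottle side [([183.1, 310.1], 0.36), ([405.4, 291.2], 0.15)]
   tri [582.6 -27.1 210. ] 61.74501661911251
marker top [([295.7, 429.1], 0.65)]
marker side [([407.2, 295.1], 0.86)]
   tri [ 456.6 -288.8   -2.6] 3.461228714237012
((344.0, 266.0), (12.0, 24.0), 90.0) 0.65
1.05 [[ 1.   0.3  0. ]
 [ 0.3 -1.   0. ]
 [ 0.  -0.  -1. ]] [ 194.5 -620.2  250.3]
```

View pics/t0.png

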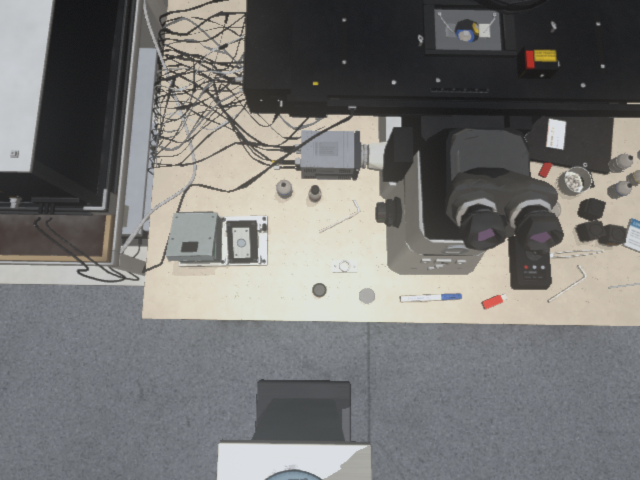

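View pics/s0.png

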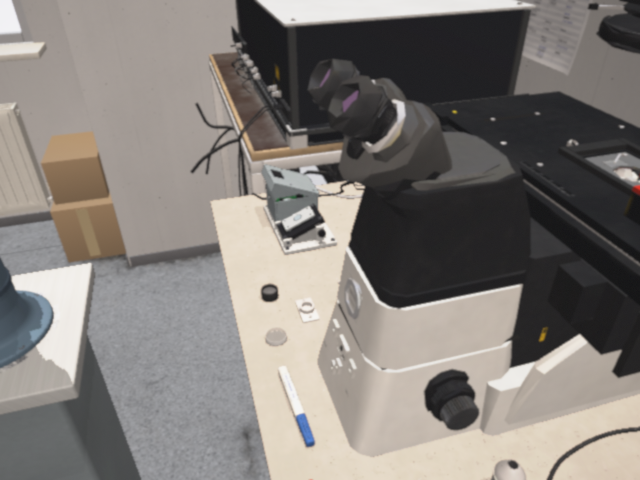

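The top view shows the reader at about (238,220), the chamber at (267,345), the lens tube at (290,320), and the dish at (296,367). In the side view the reader is at about (215,298) and the chamber at (310,307). I'll enlarge these areas.

```bash
python3 - <<'E'
import cv2,numpy as np
t=cv2.imread('pics/t0.png');s=cv2.imread('pics/s0.png')
r=lambda i,a,b,c,d:cv2.resize(i[a:b,c:d],(400,300),interpolation=cv2.INTER_CUBIC)
m=np.vstack([np.hstack([r(t,200,275,170,270),r(s,155,260,250,390)]),np.hstack([r(t,245,290,320,380),r(s,285,330,277,337)])])
cv2.imwrite('pics/m0.png',m)
E
```

```text
(no output)
```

View pics/m0.png

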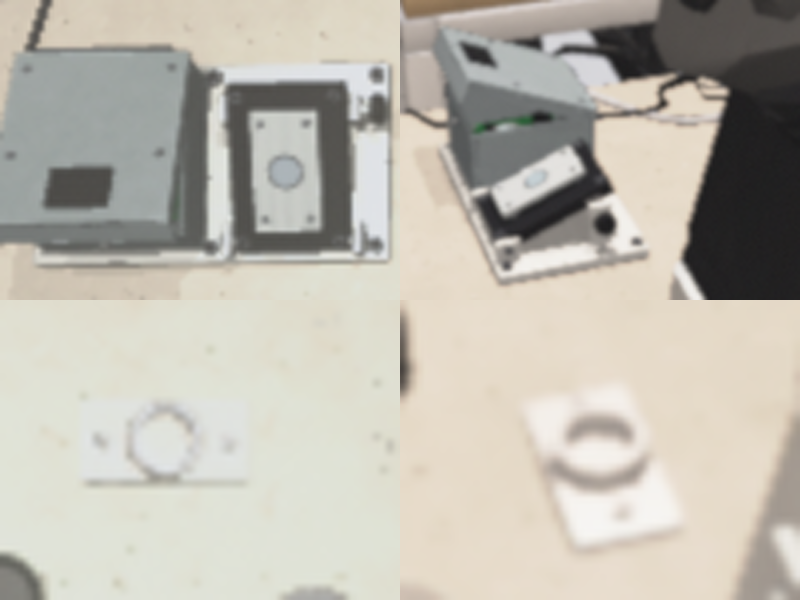

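The window shows at top (243,241) and side (218,298). The base's right corners and the chamber corners are also clear. I'll fit one model to these points plus the network landmarks, and check IK at the same time.

```bash
cat > fit.py <<'E'
from h import *
from scipy.optimize import least_squares
T=lambda u,v:('top',200+v/4,170+u/4); S=lambda u,v:('side',155+v/2.857,250+(u-400)/2.857)
t=lambda u,v:('top',245+(v-300)/6.667,320+u/6.667); s=lambda u,v:('side',285+(v-300)/6.667,277+(u-400)/6.667)
N=lambda c,r,k:(c,r,k)
def rz(a): return R.from_euler('z',a).as_matrix()
def model(p):
    x,y,a,px,pz,ti,hx,th,cx,cy,ca=p[:11]
    Q=rz(a); o=np.array([x,y,0]); W=lambda v:o+Q@np.array(v,float)
    pf=lambda u,v:W(np.array([px,-47,pz])+R.from_euler('y',-ti).apply([u,v,0]))
    pad=lambda u,v,w:W(np.array([hx,47,67])+R.from_euler('y',th).apply([u,v,w]))
    c=lambda u,v,w:np.array([cx,cy,0])+rz(ca)@np.array([u,v,w])
    return W,pf,pad,c
def obs(p):
    W,pf,pad,c=model(p)
    return [(T(388,260),W([-56,-98,10]),1),(T(388,65),W([56,-98,10]),1),(T(38,263),W([-56,98,10]),1),
    (S(502,282),W([-56,-98,10]),1),(S(648,252),W([56,-98,10]),1),
    (T(285,172),pf(0,0),2),(S(536,180),pf(0,0),2),
    (T(250,112),pf(33,18),1),(T(315,111),pf(33,-18),1),(T(322,230),pf(-33,-18),1),(T(255,233),pf(-33,18),1),
    (S(577,148),pf(33,18),1),(S(585,175),pf(33,-18),1),(S(510,217),pf(-33,-18),1),(S(490,195),pf(-33,18),1),
    (T(79,187),pad(-87,0,8),1),(S(477,53),pad(-87,0,8),1),(N('top',213.4,191.8),pad(0,0,0),1),(N('side',183.8,309.7),pad(0,0,0),1),
    (t(80,403),c(14,28,4),1),(t(247,403),c(14,-28,4),1),(t(246,481),c(-14,-28,4),1),(t(83,481),c(-14,28,4),1),
    (s(523,405),c(-14,28,4),1),(s(628,385),c(14,28,4),1),(s(683,520),c(14,-28,4),1),(s(577,547),c(-14,-28,4),1)]
def res(p):
    sh={'top':p[11:14],'side':p[14:17]}
    r=[]
    for (cn,ro,co),P,w in obs(p):
        q=proj(cn,P+sh[cn]); r+=[w*(q[0]-ro),w*(q[1]-co)]
    return np.r_[r,p[11:]/1.5]
if __name__=='__main__':
    np.set_printoptions(precision=3,suppress=True)
    p0=np.r_[570,168,0,0,48,.5,45,.5,520,-106,0,np.zeros(6)]
    k=least_squares(res,p0,loss='soft_l1'); p=k.x; print(p)
    rr=res(p)[:-6].reshape(-1,2); print(rr.T.round(1))
    print('sd',np.sqrt(np.diag(np.linalg.pinv(k.jac.T@k.jac)))[:11])
    W,pf,pad,c=model(p); print('plate',pf(0,0),'pad',pad(-87,0,8),'hinge',pad(0,0,0),'tilt',np.degrees(p[5]))
    np.save('p.npy',p)
    for P in([123,-392,250],[400,-50,250],[400,150,250],pad(-87,0,8)+[0,0,30]):
        print(kinematics.inverse_kinematics(list(P),[np.pi,0,0]),kinematics.inverse_kinematics(list(P),list(env.get_tcp_rot())))
E
python3 fit.py
```

```text
Traceback (most recent call last):
  File "fit.py", line 33, in <module>
    k=least_squares(res,p0,loss='soft_l1'); p=k.x; print(p)
  File "fit.py", line 28, in res
    q=proj(cn,P+sh[cn]); r+=[w*(q[0]-ro),w*(q[1]-co)]
  File "h.py", line 16, in proj
    K,Rm,t=cam(n); q=K@(Rm@np.asarray(p,float)+t); return [q[1]/q[2],q[0]/q[2]]
           ~~~^^^
  File "h.py", line 5, in cam
    m=cams.camera_model(n); K=np.array([[m['fx'],0,m['cx']],[0,m['fy'],m['cy']],[0,0,1.]])
ValueError: time passes only in moves, steps and waits
```

Probably a call-rate guard; I'll cache the camera model.

```bash
sed -i 's/^def cam(n)/import functools\n@functools.cache\ndef cam(n)/' h.py; python3 fit.py
```

```text
[ 572.272  168.449    0.037  -11.951   48.193    0.386   48.291    0.409
  521.076 -102.562    0.006   -0.744    0.626   -0.16     0.744   -0.626
   -0.688]
[[-0.  -0.9  1.1 -2.1 -1.9 -0.2  1.4 -0.1 -0.2  0.2 -0.2 -0.1 -1.   0.
  -1.2  0.2  0.   0.9  1.7 -0.8 -0.6  0.3  0.  -0.  -0.1  0.5 -0.2]
 [ 0.1  0.  -1.5 -1.3  0.7  0.3  0.6 -0.4  0.3  0.1  0.1 -2.5 -0.  -2.5
   0.  -0.4  0.2  4.   2.3 -0.   0.1  0.4 -0.5 -0.2 -0.6  0.1 -0.1]]
sd [2.178 1.696 0.015 1.588 1.875 0.045 2.856 0.03  1.48  1.657 0.025]
plate [562.086 121.035  48.193] pad [542.19  214.357 108.954] hinge [618.771 217.223  67.   ] tilt 22.088564682311194
[ 1.103 -0.084  0.06   2.138  0.006  1.087 -0.41 ] [ 1.147 -0.082  0.018  2.136  0.002  1.087 -0.102]
[ 0.598 -0.083 -0.543  2.128 -0.048  1.085 -1.492] [ 0.611 -0.083 -0.555  2.127 -0.049  1.085 -1.187]
[ 0.665 -0.01  -1.089  2.063 -0.011  1.083 -1.989] [ 0.655 -0.011 -1.078  2.064 -0.011  1.083 -1.685]
[ 0.171  0.501 -0.764  1.824  0.411  0.982 -2.336] [ 0.209  0.519 -0.815  1.823  0.445  0.993 -2.057]
```

```bash
cat >> h.py <<'E'
def down(yaw,tilt=0.):  # tool y at azimuth yaw+90deg... tool z down (tilt: leans tool z forward along reader x handled elsewhere)
    return (R.from_euler('z',yaw)*R.from_rotvec([np.pi,0,0])).as_rotvec()
np.set_printoptions(precision=3,suppress=True)
E
python3 - <<'E'
from h import *; from fit import model
p=np.load('p.npy'); W,pf,pad,c=model(p); a=p[2]
env.reach([123,-392,250],list(env.get_tcp_rot()))
q=np.array(env.get_joint_positions()); q[0]=-0.25; env.movej(list(q))
print(env.get_ee_pos(),env.get_joint_positions(),R.from_rotvec(env.get_tcp_rot()).as_matrix()[:,1])
P=pad(-87,0,8)
for yaw in (a,a+np.pi/2,a+np.pi):
    print(yaw,kinematics.inverse_kinematics(list(P+[0,0,60]),list(down(yaw))))
env.gripper_close(20)
env.reach(list(P+[0,0,60]),list(down(a+np.pi/2)))
print(env.get_time_s(),env.get_contact_force())
hit=env.move_l(list(P+[0,0,0]),None,60,3)
print(hit,env.get_ee_pos(),env.get_contact_force(),env.get_time_s(),env.get_gripper_width())
snap('top','t1');snap('side','s1')
import cv2
t=cv2.imread('pics/t1.png');s=cv2.imread('pics/s1.png')
r=lambda i,a,b,c,d:cv2.resize(i[a:b,c:d],(400,300),interpolation=cv2.INTER_CUBIC)
cv2.imwrite('pics/m1.png',np.hstack([r(t,190,295,150,290),r(s,125,260,220,400)]))
E
```

```text
[409.142  52.663 250.813] [-0.249 -0.081  0.019  2.134  0.002  1.086 -0.102] [0.992 0.128 0.003]
0.03740784713089806 [-0.427  0.345 -0.024  1.834  0.01   0.963 -1.989]
1.6082041739257946 [-0.369  0.347 -0.093  1.831  0.038  0.965 -0.441]
3.179000500720691 [-0.374  0.347 -0.087  1.831  0.036  0.965  1.132]
5.5833 [ 0.104 -0.898  1.053]
True [540.867 214.244 109.608] [1.356 0.163 0.115] 6.5 -0.2890528816169934
```

View pics/m1.png

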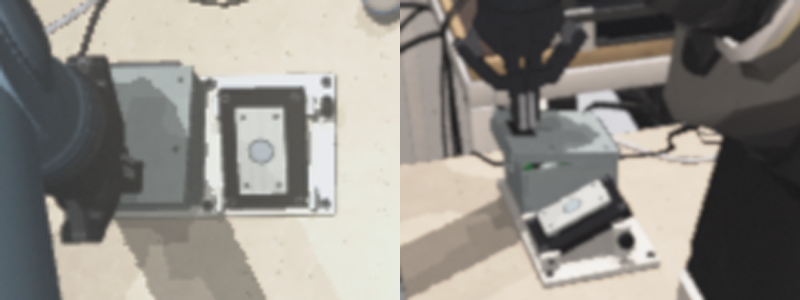

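The fingertips are on the pad and the cover is already partly down. I'll press it down along the arc, lift off, then look.

```bash
python3 - <<'E'
from h import *; from fit import model
p=np.load('p.npy'); W,pf,pad,c=model(p)
q=p.copy(); q[7]=0; P0=model(q)[2](-87,0,8); print('shut pad',P0)
q[7]=.1; P1=model(q)[2](-87,0,8)
h=env.move_l(list(P1+[0,0,18.5]),None,50,25); print(h,env.get_ee_pos(),env.get_contact_force())
for dz in (19,17,15,13):
    h=env.move_l(list(P0+[0,0,dz]),None,25,25); print(dz,h,env.get_ee_pos(),env.get_contact_force())
    if h or env.get_contact_force()[2]>20: break
env.move_l(list(P0+[-5,0,75]),None,100)
env.reach([440,20,200],list(env.get_tcp_rot())); env.release()
print(env.get_time_s(),env.get_contact_force())
t=snap('top','t2');s=snap('side','s2')
for c in('top','side'):
  for l in('cover_pad','chamber_centre','plate_face'):
    print(c,l,[(np.array(x['centre']).round(1).tolist(),round(x['conf'],2)) for x in nets.landmark_of(c,l)[:2]])
print('expect shut',proj('top',P0),proj('side',P0))
r=lambda i,a,b,c,d:cv2.resize(i[a:b,c:d],(400,300),interpolation=cv2.INTER_CUBIC)
cv2.imwrite('pics/m2.png',np.hstack([r(t,200,275,170,270),r(s,155,260,250,390)])[:,:,::-1])
E
```

```text
shut pad [531.832 213.969  75.   ]
False [532.497 213.93  101.822] [0.968 0.068 1.586]
19 False [531.579 213.925  94.129] [-0.267 -0.194  4.746]
17 False [531.629 213.998  93.848] [-3.371 -1.811 13.485]
15 False [531.668 214.025  93.534] [-7.157 -3.514 23.472]
10.35 [0.141 0.398 0.608]
top cover_pad [([253.7, 193.6], 0.94)]
top chamber_centre [([265.3, 344.6], 0.61)]
top plate_face [([241.1, 238.8], 0.68)]
side cover_pad [([188.5, 272.1], 0.59)]
side chamber_centre [([309.8, 306.3], 0.66)]
side plate_face [([219.8, 297.7], 0.64)]
expect shut [np.float64(254.12358351838685), np.float64(194.00590671531435)] [np.float64(188.18284843043114), np.float64(272.9273070990469)]
```

View pics/m2.png

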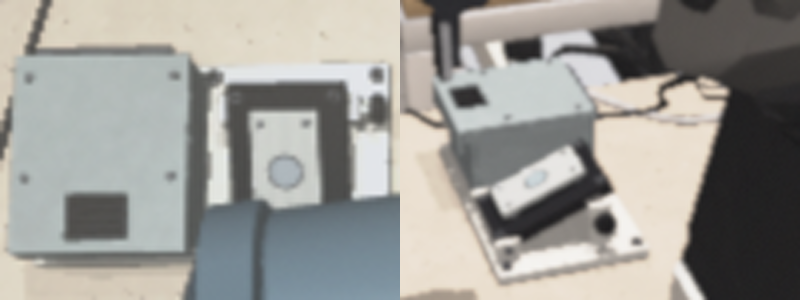

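Cover shut and latched: the pad is within 1 px of where it should be when shut. Now I'll pick up the chamber.

```bash
python3 - <<'E'
from h import *
p=np.load('p.npy'); x,y,ca=p[8:11]
Rv=list(down(ca+np.pi/2))
env.reach([x,y,110],Rv)
print(env.get_ee_pos(),env.get_joint_positions(),R.from_rotvec(env.get_tcp_rot()).as_matrix()[:,1])
h=env.move_l([x,y,23.5],None,80,4); print(h,env.get_ee_pos(),env.get_contact_force())
env.gripper_close(30); print(env.get_gripper_width(),env.get_finger_force(),env.get_ee_pos(),env.get_contact_force())
t0=snap('side','s3a')
env.move_l([x,y,150],None,100); print(env.get_gripper_width(),env.get_finger_force(),env.get_contact_force(),env.get_time_s())
s=snap('side','s3');t=snap('top','t3')
for c in('top','side'): print([(np.array(q['centre']).round(1).tolist(),round(q['conf'],2)) for q in nets.landmark_of(c,'chamber_centre')[:2]], proj(c,[x,y,133]))
r=lambda i,a,b,c,d:cv2.resize(i[a:b,c:d],(400,300),interpolation=cv2.INTER_CUBIC)
cv2.imwrite('pics/m3.png',np.hstack([r(t0,255,330,260,360),r(s,195,270,265,365)])[:,:,::-1])
E
```

```text
[ 520.864 -101.256  110.048] [ 0.025  0.337  0.103  1.999 -0.049  0.808  0.162] [ 1.     0.007 -0.001]
False [ 521.71  -102.687   24.05 ] [ 0.332  0.156 -0.13 ]
23.069381027466992 29.424012049566954 [ 521.252 -102.578   23.825] [-1.116 -0.119  2.724]
23.228202097897537 29.42455848766258 [-0.314  0.926 -0.666] 14.7667
[] [np.float64(258.0413643742131), np.float64(349.3130358740794)]
[([248.6, 304.3], 0.62)] [np.float64(247.38109669924688), np.float64(304.62795096473036)]
```

View pics/m3.png

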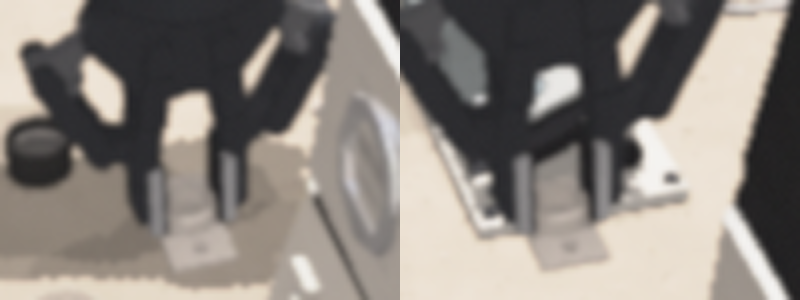

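The chamber is held squarely: width 23 mm, and it sits at the predicted pixel. Next I'll measure the slope angle by touching the plate at two points along it with the chamber's uphill edge. The tool will be pitched 13° less than the slope for this.

```bash
cat >> h.py <<'E'
def frame(a,t):
    px=np.array([np.cos(t)*np.cos(a),np.cos(t)*np.sin(a),np.sin(t)]); py=np.array([-np.sin(a),np.cos(a),0]); return px,py,np.cross(px,py)
def tool(a,t):
    px,py,n=frame(a,t); return R.from_matrix(np.c_[-px,py,-n])
D=23.8
E
python3 - <<'E'
from h import *; from fit import model
p=np.load('p.npy'); a,t=p[2],p[5]; F=model(p)[1](0,0)
px,py,n=frame(a,t); Q=tool(a,t-np.radians(13)); M=Q.as_matrix()
env.gripper_close(80)
tcp=lambda u,w:F+u*px+w*n-D*M[:,2]+28*M[:,0]
env.reach(list(tcp(-18,60)),list(Q.as_rotvec())); print(env.get_joint_positions(),env.get_time_s())
E=[]
for u in(-20,20):
    env.move_l(list(tcp(u,12)),None,120); env.sleep(.3); f0=np.array(env.get_contact_force())
    h=env.move_l(list(tcp(u,-4)),None,12,2.2)
    P=np.array(env.get_ee_pos()); Mm=R.from_rotvec(env.get_tcp_rot()).as_matrix()
    e=P+D*Mm[:,2]-28*Mm[:,0]-F; E.append([e@px,e@n])
    print(h,E[-1],np.array(env.get_contact_force())-f0,Mm[:,2]-M[:,2])
    env.move_l(list(tcp(u,12)),None,80)
E=np.array(E); d=E[1]-E[0]; print('tilt',np.degrees(t+np.arctan2(d[1],d[0])),env.get_time_s(),env.get_gripper_width())
s=snap('side','s4')
E
```

```text
[-0.132  0.225 -0.23   2.148  0.172  0.631  1.121] 16.1
True [np.float64(-20.73032857397161), np.float64(1.1847391244799708)] [0.014 0.656 2.005] [-0.001 -0.    -0.   ]
True [np.float64(19.246194025592498), np.float64(1.4630577113848542)] [-0.035 -0.462  2.67 ] [-0.004 -0.001 -0.001]
tilt 22.48745437349654 20.0417 20.85972336912384
```

Tilt is 22.5°, consistent between vision and touch. Next: align with the slope, hover, and check the centring.

```bash
python3 - <<'E'
from h import *; from fit import model
p=np.load('p.npy'); a=p[2]; t=np.radians(22.5); F=model(p)[1](0,0)+1.3*frame(a,p[5])[2]
px,py,n=frame(a,t); Q=tool(a,t)
env.gripper_close(40); 
env.move_l(list(F+(D+30)*n),list(Q.as_rotvec()),80); env.move_l(list(F+(D+4)*n),None,60); env.sleep(.2)
P=np.array(env.get_ee_pos()); M=R.from_rotvec(env.get_tcp_rot()).as_matrix()
print(P-F-(D+4)*n,np.diag(M.T@Q.as_matrix()),env.get_contact_force(),env.get_ft_torque(),env.get_gripper_width(),env.get_time_s())
s=snap('side','s5');tt=snap('top','t5')
for c in('top','side'): print(c,[(np.array(q['centre']).round(1).tolist(),round(q['conf'],2)) for q in nets.landmark_of(c,'chamber_centre')[:2]], proj(c,P+M[:,2]*(D-6.5)))
r=lambda i,a,b,c,d:cv2.resize(i[a:b,c:d],(400,300),interpolation=cv2.INTER_CUBIC)
cv2.imwrite('pics/m5.png',np.hstack([r(tt,200,275,190,290),r(s,185,260,255,355)])[:,:,::-1])
E
```

```text
[0.135 0.082 0.287] [1. 1. 1.] [-0.124 -0.604 -0.86 ] [-0.033  0.468 -0.014] 20.66269996032901 21.575
top [([244.4, 241.8], 0.72)] [np.float64(243.6967971644697), np.float64(240.7940652152774)]
side [([215.7, 295.1], 0.51)] [np.float64(213.9490468748283), np.float64(295.20323969646483)]
```

View pics/m5.png

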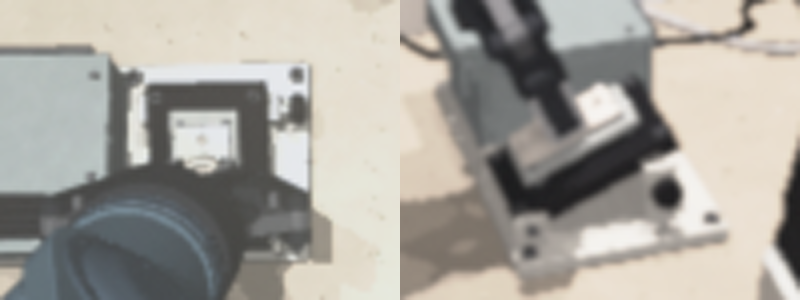

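The chamber hovers over the plate, top about (235,240), side about (216,295). One closer crop to check the margins.

```bash
python3 - <<'E'
from h import *; from fit import model
tt=cv2.imread('pics/t5.png');s=cv2.imread('pics/s5.png')
r=lambda i,a,b,c,d:cv2.resize(i[a:b,c:d],(400,400),interpolation=cv2.INTER_CUBIC)
cv2.imwrite('pics/m6.png',np.hstack([r(tt,221,246,228,253),r(s,200,235,280,315)]))
p=np.load('p.npy'); a=p[2]; t=np.radians(22.5); F=model(p)[1](0,0)+1.3*frame(a,p[5])[2]
px,py,n=frame(a,t)
for nm,L,W,w in(('plate',33,18,0),('cham_top',28,14,8)):
    for su,sv in((1,1),(1,-1),(-1,-1),(-1,1)):
        A=F+su*L*px+sv*W*py+w*n; q=proj('top',A);z=proj('side',A)
        print(nm,su,sv,'top',[round((q[1]-228)*16),round((q[0]-221)*16)],'side',[round(400+(z[1]-280)*400/35),round((z[0]-200)*400/35)])
E
```

```text
plate 1 1 top [68, 107] side [728, 67]
plate 1 -1 top [340, 101] side [789, 163]
plate -1 -1 top [365, 583] side [461, 345]
plate -1 1 top [96, 589] side [410, 243]
cham_top 1 1 top [90, 155] side [694, 58]
cham_top 1 -1 top [304, 151] side [740, 133]
cham_top -1 -1 top [325, 563] side [461, 288]
cham_top -1 1 top [114, 567] side [421, 209]
```

View pics/m6.png

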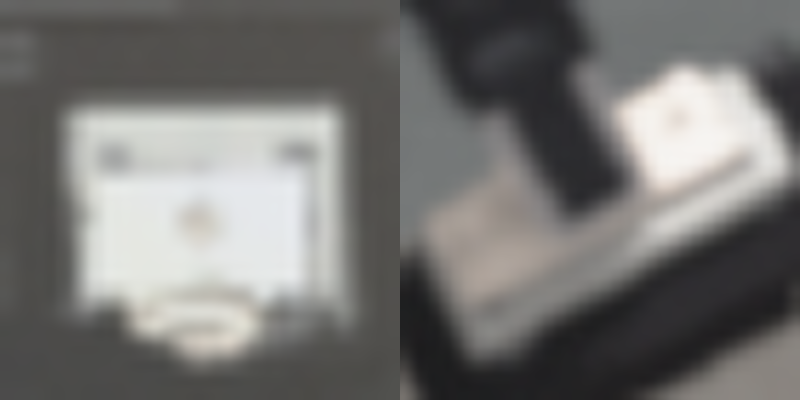

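The plate edges match the prediction. The chamber sits about 1.8 mm downslope in the grip: edge and hole rows are 17 crop-px low from the top, and about 1 mm from the side. I'll shift 1.8 mm upslope and press under force control.

```bash
python3 - <<'E'
from h import *; from fit import model
p=np.load('p.npy'); a=p[2]; t=np.radians(22.5); F=model(p)[1](0,0)+1.3*frame(a,p[5])[2]
px,py,n=frame(a,t); F=F+1.8*px+.2*py
env.move_l(list(F+(D+4)*n),None,40); env.sleep(.3)
f0=np.array(env.get_contact_force()); m0=np.array(env.get_ft_torque())
for w in (0,-1,-2,-3,-3.5,-4,-4.5,-5,-5.5,-6):
    env.move_l(list(F+(D+w)*n),None,12,14); env.sleep(.15)
    e=np.array(env.get_ee_pos())-F; f=np.array(env.get_contact_force())-f0; m=np.array(env.get_ft_torque())-m0
    print(w,'ee n',e@n-D,'u',e@px,'v',e@py,'F n,u,v',f@n,f@px,f@py,'M',m@py,m@px)
    if f@n>8.3: break
s=snap('side','s7');tt=snap('top','t7'); print(env.get_time_s(),env.get_gripper_width(),env.get_finger_force(), R.from_matrix(R.from_rotvec(env.get_tcp_rot()).as_matrix().T@tool(a,t).as_matrix()).as_rotvec())
tt=tt[:,:,::-1];s=s[:,:,::-1]
r=lambda i,a,b,c,d:cv2.resize(i[a:b,c:d],(400,400),interpolation=cv2.INTER_CUBIC)
cv2.imwrite('pics/m7.png',np.hstack([r(tt,221,246,228,253),r(s,200,235,280,315)]))
E
```

```text
0 ee n 0.1724995512095724 u 0.18249817069729926 v 0.045395542535706344 F n,u,v 4.3464341002258795 0.11536767856708842 -0.8579392002739569 M 0.12308210276770376 -0.10147476871742275
-1 ee n -0.8967897371284188 u 0.18819802823563372 v 0.030513725981577953 F n,u,v 4.7772542915989025 -0.677883479082075 0.6783628832346759 M 0.1831942990193443 -0.033394407619694255
-2 ee n -1.8227771536263155 u 0.19003764868096154 v 0.06448935471129097 F n,u,v 6.881888660830459 -0.5867901967078158 -0.8009804079863826 M 0.17017087966798625 -0.07498207584174173
-3 ee n -2.7453183664704035 u 0.1478989048256106 v 0.06791636264802581 F n,u,v 8.708957683974946 0.32995882292741163 0.36308728085790853 M 0.16792598545520024 -0.09147560444947218
24.2583 21.13851708116612 79.54282951345704 [-0.  0.  0.]
```

View pics/m7.png

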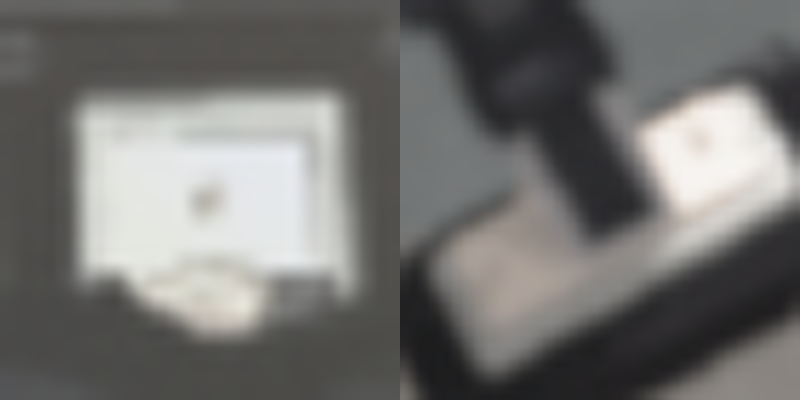

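Pressing at 8.7 N, about 3.8 mm of travel, and the centring matches the expected margins. The leftover pitch moment (+0.17 N m) suggests more pressure on the downslope end. I'll scan the tool pitch slightly about the contact centre to balance it.

```bash
cat > scan.py <<'E'
from h import *; from fit import model
p=np.load('p.npy'); a=p[2]; t=np.radians(22.5); F=model(p)[1](0,0)+1.3*frame(a,p[5])[2]
px,py,n=frame(a,t); F=F+1.8*px+.2*py
def go(deg,w,v=12):
    Q=tool(a,t+np.radians(deg)); env.move_l(list(F+w*n-D*Q.as_matrix()[:,2]),list(Q.as_rotvec()),v,14)
def rd(k=6):
    f=[];m=[]
    for _ in range(k): env.sleep(.05); f.append(env.get_contact_force()); m.append(env.get_ft_torque())
    f,m=np.mean(f,0),np.mean(m,0); return np.array([f@n,f@px,f@py,m@py,m@px])
E
python3 - <<'E'
from scan import *
for d in(0,-.7,-1.4,-2.1,-1.4,0):
    go(d,-2.75); print(d,rd())
go(0,4); b=rd(); print('free',b,env.get_time_s())
go(-2.1,4); print('free -2.1',rd())
go(-2.1,4);go(0,4)
for w in(-.5,-2.75): go(0,w); print(w,rd()-b)
print(env.get_time_s())
E
```

```text
0 [ 8.015 -0.508 -0.726  0.631 -0.106]
-0.7 [ 7.63  -1.24  -0.378  0.659 -0.084]
-1.4 [ 7.755 -1.24  -0.207  0.65  -0.094]
-2.1 [ 7.693 -0.981 -0.425  0.64  -0.069]
-1.4 [ 7.596 -1.335 -0.128  0.642 -0.07 ]
0 [ 8.232 -1.133 -0.478  0.585 -0.089]
free [-0.551 -0.449 -0.336  0.456  0.   ] 28.5667
free -2.1 [-0.294 -0.074 -0.172  0.426 -0.009]
-0.5 [ 5.174  0.662  0.434 -0.084  0.002]
-2.75 [ 8.273  0.487  0.145 -0.081 -0.025]
31.0833
```

The chamber self-aligns in the grip. After re-seating, the moment is small (centre of pressure about 10 mm off centre, inside the face), with a steady 8.3 N, or about 3.5 mm of travel. One last look before handing in.

```bash
python3 - <<'E'
from h import *
s=snap('side','s8')[:,:,::-1];tt=snap('top','t8')[:,:,::-1]
r=lambda i,a,b,c,d:cv2.resize(i[a:b,c:d],(400,300 if b-a>40 else 400),interpolation=cv2.INTER_CUBIC)
cv2.imwrite('pics/m8.png',np.hstack([r(tt,221,246,228,253),r(s,200,235,280,315)]))
print([(q['centre'],q['conf']) for q in nets.landmark_of('side','cover_pad')[:1]],env.get_gripper_width(),env.get_contact_force())
E
```

```text
[([187.4, 274.4], 0.83)] 21.454810941407946 [-3.12   0.19   7.812]
```

View pics/m8.png

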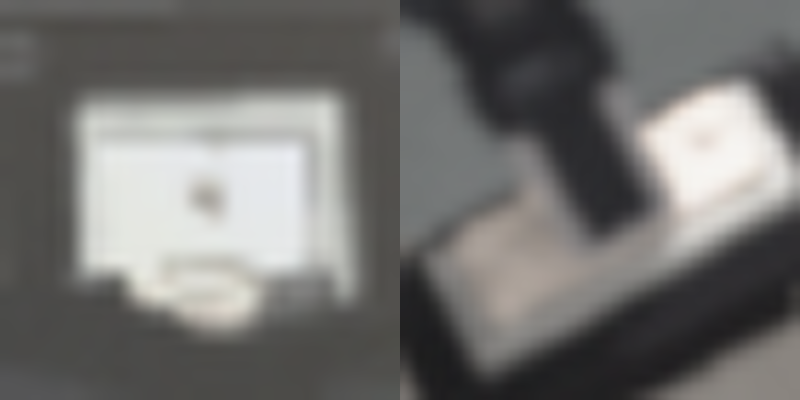

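The chamber is flat on the plate with the expected margins: upper edge 45 crop-px below the plate edge, sides 20 and 40 px, which is about 0.6 mm off centre after allowing for parallax. The cover is still shut.

```bash
python3 -c "
from h import *
print(order.sign_off(),env.get_time_s())"
```

```text
the job is handed in; nothing more can be done
the job is handed in; nothing more can be done
```

The job is handed in: the cover is latched shut, and the gripped chamber is pressing on the reading plate at about 8 N (about 3.5 mm of travel, inferred from the force), roughly 0.6 mm off centre; flushness was judged from the force readings and pictures, and the verdict was not shown.

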